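Vial viewer: load the sample and hold the spring shutter at the index

TASK

Take the tallest vial out of the rack and stand it fully home in the well of the vial viewer while the viewer's shutter is still closed, and let go of it. Then take the shutter's upright grip, pull it out against its spring until its pointer stands level with the ridge on the index block, and hold it steady there: keep it for at least two seconds and finish while still holding it. Leave everything else on the table where it is.

Things in the scene. Friction and masses are not known exactly. Their poses are not given: they have to be found in the camera images.
- sample_vial_mid (a point): The sample: the tallest of the three capped vials in the rack, white with a plain white ribbed cap, 52 mm tall, 22 mm diameter (body to 38 mm above its foot, cap 20 mm diameter above that), 30 g give or take. The point is its centre, 26 mm above its foot. It stands in any of the three holes.
- short_a_mid (a point): A shorter vial in the rack (46 mm tall, 22 mm diameter); stays there. The point is its centre, 23 mm above its foot.
- short_b_mid (a point): The other shorter vial in the rack (46 mm tall, 22 mm diameter); stays there. The point is its centre, 23 mm above its foot.
- rack: Grey fixed rack block, 144 x 44 x 18 mm, with three blind holes in a row along its x axis, 50 mm apart, 24 mm wide, 12 mm deep (hole floor 6 mm above the worktop). Origin: centre of its underside. A vial is best gripped across the row (along the rack's y), above the block's top.
- viewer: Fixed aluminium vial viewer, base 180 x 110 x 10 mm. Origin on the worktop, on the centre line; the base runs from x = -105 to +75 mm in its own frame. Its x axis points from the shutter grip to the well, z up. At the rear stands the well block, 50 (x) x 60 (y) mm, top 38 mm above the worktop, centred 45 mm behind the origin. The shutter runs in front of it between two rails whose top is 16 mm above the worktop.
- well_floor (a point): Centre of the floor of the viewer's well: a round hole, 24 mm wide with a 2 mm chamfer, 12 mm deep, floor 26 mm above the worktop, mouth 38 mm. A seated vial's foot rests on this point. Axes as the viewer.
- shutter (a joint): Travel of the shutter in m: 0 closed, grows as the grip is pulled away from the well block (along the viewer's -x); end stop at 0.055. A spring always pulls it shut: about 3.6 N when closed and 120 N/m more; it snaps back if let go. The mark lies somewhere between 0.020 and 0.040.
- grip (a point): Centre of the graspable part of the shutter's upright black grip: 14 mm along the viewer's x, 26 mm along its y, top 61 mm and foot 20 mm above the worktop; the point is 46 mm above the worktop. Closed, its rear face is 58 mm in front of the well block. Moves with the shutter. Axes as the viewer.
- pointer (a point): Tip of the thin steel pointer that juts from the shutter grip's foot to the viewer's +y side (left, seen from the grip towards the well), 35 mm beside the grip's centre, 2 mm wide, 20 mm above the worktop. Moves with the shutter. Axes as the viewer.
- index_mark (a point): The mark: inner end of the dark 2 mm ridge on top of the small grey index block (14 x 12 x 9 mm) fixed on the left margin of the viewer's base, 20 mm above the worktop. Axes as the viewer; the pointer is at the mark when both have the same x in the viewer's frame. The pointer passes beside the block with 3 mm to spare.
- microscope: Fixed obstacle left of the work: a stereo microscope. Origin: on the worktop under its column head; its foot (22 mm high) reaches 100 mm to either side (y) and from 125 mm before to 145 mm behind the origin (x); its head and eyepieces reach 60 mm to either side and from 155 mm before to 150 mm behind, and up to 0.36 m above the worktop. Keep the arm over or clear of it.
- tape_roll_mid (a point): Bystander: roll of tape lying flat, 69 mm wide, 19 mm high; its centre.
- weight_mid (a point): Bystander: steel calibration weight, 24 mm diameter, 37 mm tall; its centre.
- pen_mid (a point): Bystander: marker pen lying, 135 mm long; its centre.
There are look-alikes about, which are no part of the job. What is shaped like the part that bears sample_vial_mid but blue or pink is not meant.

How it is judged:
On the way, in this order (a step that is already met when the one before it is completed fails the run):
1. the tallest vial stands fully down in the viewer's well, let go, with the shutter closed (horizontal distance between sample_vial_mid and well_floor below 0.004 m and z of sample_vial_mid in the frame of well_floor between 0.022 and 0.029 m and angle between sample_vial_mid's own z axis and vertical below 0.12 rad and contact force between the fingers and sample_vial below 0.05 N and value of joint shutter below 0.003 m), for 0.2 s.
2. the gripper holds the shutter with its pointer within 4 mm of the mark for 1.5 s on end, the vial still in the well (horizontal distance between sample_vial_mid and well_floor below 0.004 m and z of sample_vial_mid in the frame of well_floor between 0.022 and 0.029 m and angle between sample_vial_mid's own z axis and vertical below 0.12 rad and contact force between the fingers and sample_vial below 0.05 N and x of pointer in the frame of index_mark between -0.004 and 0.004 m and contact force between the fingers and shutter above 3 N and velocity of joint shutter between -0.01 and 0.01 m/s), for 1.5 s.
At the end, for the whole second after the job is handed in: The tallest vial stands upright in the viewer's well (within 4 mm of its centre, foot within 4 mm of the floor, tilt under 0.12 rad), not touched by the gripper, and the fingers still hold the shutter (over 3 N on it), at rest, with its pointer within 4 mm of the index mark along the viewer's x (all of step 2); the arm keeps its last pose, push and grip.
It fails at once if a shorter vial is moved more than 15 mm (distance of any of short_a_mid, short_b_mid from where it was at the start of the episode above 0.015 m).
It fails at once if a loose bystander (tape roll, weight, pen) is moved more than 30 mm (distance of any of tape_roll_mid, weight_mid, pen_mid from where it was at the start of the episode above 0.03 m).
It also fails if it takes over 64 s, if anything falls off the work surface, if the arm or the gripper's body presses on something with over 40 N, if the wrist force passes 120 N, or if a joint passes its speed limit or range.

ROBOT

A 6-joint arm with a two-finger parallel gripper is mounted at the origin on a cart in front of the work surface, level with it; the furniture and walls round the work are solid. World frame = base frame: x ahead of the robot, y to its left, z up, the work surface at z = 0. Lengths are in m, angles in rad, forces in N, time in s.
With the tool pointing down it reaches from about 0.325 to 0.9 m from the base axis. Payload 3.5 kg.
Tool frame: the origin (TCP) lies at the very end of the fingers, on their centre line; the grasp point (between the pads) lies 19 mm behind it; z points along the fingers, y is the line along which they close (so a half turn about z gives the same grasp; the last joint's range is limited). The gripper opens to 85 mm and grips with 20 to 120 N. Pads are 22 mm wide; open, the fingers measure 114 mm over their backs; the gripper's body (76 mm by 85 mm) begins 54 mm behind the grasp point. The pads swing forward as they close: fully open they stand 13 mm farther back than shut.
Start: joints at [-1.267, 0.276, -0.026, 1.268, 0, 1.467], TCP at [0.247, -0.574, 0.231] pointing down, gripper open.
Joint ranges: [-3.12, 3.12], [-0.85, 1.88], [-1.08, 1.24], [-1.95, 2.15], [-1.57, 1.53], [-3.14, 3.14]. Speed limits (rad/s): [2.57, 2.57, 3.14, 3.14, 3.14, 3.14].

INTERFACE

Orientations are given as a 3x3 rotation matrix whose columns are the frame's x, y, z axes.
In Python, from rig import robot, viewer gives the robot as it stands.
- The arm moves only by the tool play_rows, never from a script. Its argument "moves" is a list of rows, each an object of numbers: "dx", "dy", "dz": the shift along the world's x, y, z in mm; "ax", "ay", "az": the turn, a rotation vector about the world's x, y, z in degrees; "jaw": the closure, from 0 (fully open) to 1 (shut). In form: [{"dx": .., "dy": .., "dz": .., "ax": .., "ay": .., "az": .., "jaw": ..}, ...]. A call has 1 to 20 rows; each row shifts and turns the commanded pose from where the row before left it; what a row does not reach is not made up. A row lasts 1/12 s, in which the tool goes at most 41.7 mm and 7.16 degrees, less where a joint would pass 70% of its speed; a pose out of reach is approached as far as the arm can. A call with a gripper value outside its range is refused whole. The fingers move at their own pace and stop on an object; "squeeze" is the grip in N (left out, the last holds). Time passes only in rows, so rows that do not move let the fingers close. It gives the time, the measured TCP pose, the force, the opening and the grip force at its end, in the units of the state.
- robot.read_state(): the state, without advancing time (a new reading comes with each control period).
- viewer.read_camera(name): name is "scene" or "top"; returns a dict with "pixels" (420x560x3 uint8, red, green, blue), "fx", "fy", "cx", "cy" (pixels), "extrinsics" (4x4, takes a point from camera to world coordinates). Camera axes: x right, y up, looking along -z (the intrinsics and any distortion apply to the point x, -y, -z); pixel columns grow to the right and rows downward; lengths in m; the calibration is good to about 2 mm. A picture is of the moment at which its call begins. There is no depth.
- robot.job_done(): hands the job in; it is judged then, once.
The state is a dict: "time": time; "joints": joint angles; "joint_vel": joint speeds; "effort": joint torques, N m; "position": TCP position; "ee_rot": TCP orientation; "contact_force": force on the tool from outside, world axes, zero at the start; "wrist_torque": the same for the moment, N m; "width": opening from 0.0 (shut) to 1.0 (fully open); "finger_force": force on a finger pad.
Only numpy, scipy, OpenCV 4.12 (cv2) and the standard library are available. Lean on these libraries where they do the work, as an engineer would, in place of code of your own. Each camera call takes 0.05 s, during which the arm holds its last target. There are 200 camera calls.

## Working session

There is one attempt and no reset: what is moved stays moved. The work goes in short steps, Python scripts to look and compute and a tool call to move; the robot and the scene stay as the last step left them, time stands still between calls to the robot, and variables do not carry over. Pictures are saved under pics/ and viewed, at most 10 in all, crops included, and the job is handed in when it is done.

Besides the shell and the picture viewer there is one more tool, called after ">>>" by a JSON object that holds its "api" and its "payload", one argument or row to a line. play_rows: Moves the arm, as the interface text tells. Its arguments: {"type":"object","properties":{"moves":{"type":"array"},"squeeze":{"type":"number"}},"required":["moves"]}

```bash
mkdir -p pics; python3 - <<'E'
from rig import robot, viewer
import cv2, numpy as np
for n in("scene","top"):
    c=viewer.read_camera(n); cv2.imwrite(f"pics/{n}0.png",cv2.cvtColor(c["pixels"],cv2.COLOR_RGB2BGR))
    print(n,c.keys(),c["fx"],c["fy"],c["cx"],c["cy"],np.round(c["extrinsics"],4).tolist())
s=robot.read_state(); print(s["time"],s["position"],s["ee_rot"],s["contact_force"],s["width"])
E
```

```text
scene dict_keys(['pixels', 'fx', 'fy', 'cx', 'cy', 'extrinsics']) 530.5746414618314 530.5746414618314 273.68767336102326 209.27635752937638 [[0.6021, 0.493, -0.628, -0.1102], [-0.7982, 0.3545, -0.4871, -0.6819], [-0.0175, 0.7946, 0.6069, 0.6858], [0.0, 0.0, 0.0, 1.0]]
top dict_keys(['pixels', 'fx', 'fy', 'cx', 'cy', 'extrinsics']) 526.0425117180231 526.0425117180231 284.3044973250471 211.72771833523015 [[0.0214, 0.982, -0.1877, 0.3048], [-0.9998, 0.0201, -0.0085, -0.1692], [-0.0046, 0.1879, 0.9822, 1.3481], [0.0, 0.0, 0.0, 1.0]]
0.1 [ 0.24706019 -0.57333912  0.23029452] [[ 9.18406283e-01  3.95638202e-01 -5.57974677e-04]
 [ 3.95638531e-01 -9.18404411e-01  1.86812914e-03]
 [ 2.26656851e-04 -1.93645782e-03 -9.99998099e-01]] [ 0.06385456  0.1931365  -0.26284665] 0.9968501595114494
```

View pics/top0.png

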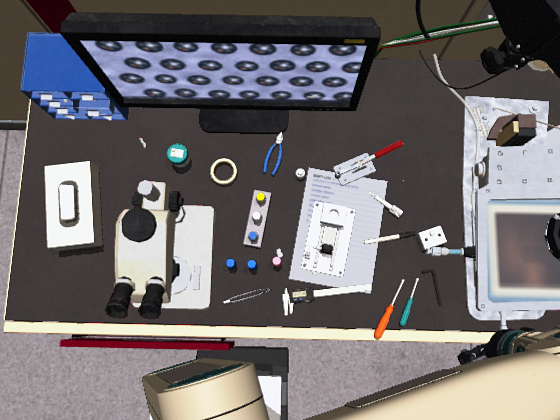

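View pics/scene0.png

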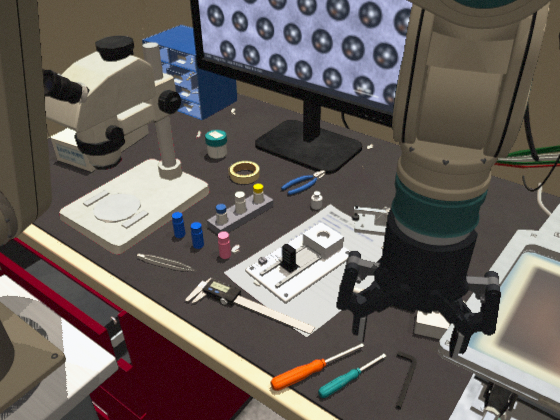

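The rack at top (257,218) holds three vials: yellow (261,197), white (257,216) and blue (253,236). Blue and pink vials also stand loose at (231,264), (252,264) and (276,261). The plain white one fits the description. In the scene view it is at (240,200). The viewer's well is at top (335,212) and the grip at (327,248). I'll confirm these in crops.

```bash
python3 - <<'E'
import cv2
i=cv2.imread("pics/scene0.png")[170:310,200:380]; cv2.imwrite("pics/sc.png",cv2.resize(i,(720,560),interpolation=cv2.INTER_CUBIC))
i=cv2.imread("pics/top0.png")[180:285,235:365]; cv2.imwrite("pics/tc.png",cv2.resize(i,(728,588),interpolation=cv2.INTER_CUBIC))
E
```

```text
(no output)
```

View pics/sc.png

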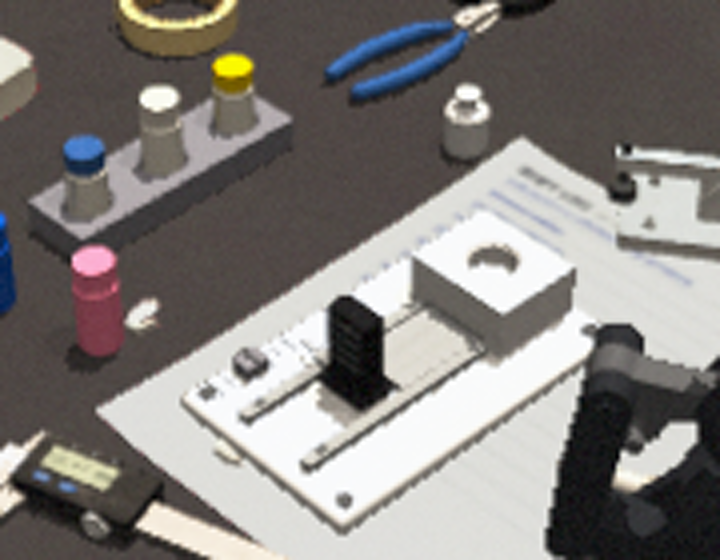

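View pics/tc.png

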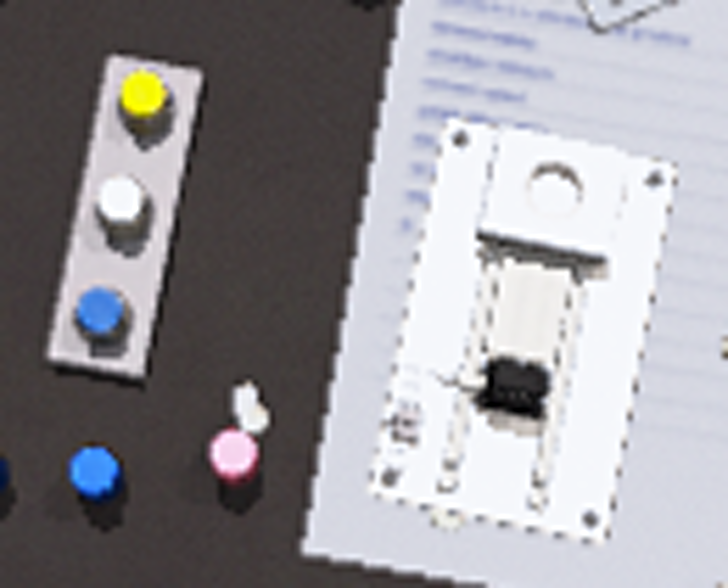

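Both crops agree. The white-capped vial in the middle hole, scene crop (160,98) and top crop (121,199), is the sample: white, plain cap, and it stands taller than the yellow and blue ones. Next I'll turn these pixels into positions.

```bash
cat > h.py <<'E'
import numpy as np
from rig import robot, viewer
def cams(): return {n:viewer.read_camera(n) for n in("scene","top")}
def ray(c,u,v):
    E=np.array(c["extrinsics"]); d=E[:3,:3]@np.array([(u-c["cx"])/c["fx"],-(v-c["cy"])/c["fy"],-1.]); return E[:3,3],d
def atz(c,u,v,z):
    o,d=ray(c,u,v); return o+d*(z-o[2])/d[2]
def tri(C,a,b):
    o1,d1=ray(C["scene"],*a); o2,d2=ray(C["top"],*b)
    t=np.linalg.lstsq(np.c_[d1,-d2],o2-o1,rcond=None)[0]; p,q=o1+t[0]*d1,o2+t[1]*d2
    return (p+q)/2, np.linalg.norm(p-q)
def S(x,y): return 200+(x+.5)/4-.5,170+(y+.5)/4-.5
def T(x,y): return 235+(x+.5)/5.6-.5,180+(y+.5)/5.6-.5
def pix(c,p):
    E=np.array(c["extrinsics"]); q=E[:3,:3].T@(np.array(p)-E[:3,3]); return c["cx"]-c["fx"]*q[0]/q[2], c["cy"]+c["fy"]*q[1]/q[2]
E
python3 - <<'E'
from h import *
np.set_printoptions(precision=4,suppress=True)
C=cams()
for n,a,b,z in [("white",(160,98),(121,199),.058),("yellow",(233,67),(143,93),.052),("blue",(84,149),(101,310),.052),("well",(494,260),(555,190),.038),("grip",(356,308),(515,372),.061),("index",(250,352),(405,420),.02)]:
    print(n,*tri(C,S(*a),T(*b)),atz(C["scene"],*S(*a),z)[:2],atz(C["top"],*T(*b),z)[:2])
k=[atz(C["top"],*T(*p),.01)[:2] for p in[(449,118),(677,165),(604,543),(371,492)]]
print("base",k,[np.linalg.norm(k[i]-k[i-1]) for i in range(4)])
m=lambda a:np.degrees(np.arctan2(a[1],a[0])); print(m(k[0]-k[3]),m(k[1]-k[2]),m(k[0]-k[1]),m(k[3]-k[2]))
print("ptr tip top",atz(C["top"],*T(440,380),.02))
r=[atz(C["top"],*T(*p),.018)[:2] for p in[(110,55),(203,72),(146,380),(48,360)]]
print("rack",np.mean(r,0),m(r[0]-r[3]),m(r[1]-r[2]),[np.linalg.norm(r[i]-r[i-1]) for i in range(4)])
s=[atz(C["scene"],*S(*p),.038)[:2] for p in[(412,258),(490,208),(577,270),(498,322)]]
print("block sc",np.mean(s,0),m(s[1]-s[0]),m(s[2]-s[3]))
E
```

```text
white [ 0.5423 -0.0882  0.055 ] 0.0010893143173627722 [ 0.5396 -0.0914] [ 0.5413 -0.088 ]
yellow [ 0.5921 -0.0962  0.0492] 0.0007968960896017572 [ 0.5893 -0.099 ] [ 0.5912 -0.0961]
blue [ 0.4927 -0.0804  0.0494] 0.000515973059208389 [ 0.4904 -0.0829] [ 0.4921 -0.0804]
well [ 0.5539 -0.2835  0.0355] 0.0009189661375492054 [ 0.5518 -0.2853] [ 0.5531 -0.283 ]
grip [ 0.4681 -0.2645  0.0567] 0.0013466652508520042 [ 0.4647 -0.2678] [ 0.4671 -0.2637]
index [ 0.4498 -0.2175  0.0184] 0.0007683651633419674 [ 0.4488 -0.2189] [ 0.4494 -0.2172]
base [array([ 0.5915, -0.2361]), array([ 0.5714, -0.3418]), array([ 0.3967, -0.3081]), array([ 0.4175, -0.2026])] [np.float64(0.17719827343746059), np.float64(0.10755633271847294), np.float64(0.17790499380586208), np.float64(0.10756724873759525)]
-10.904298530350097 -10.900956284995528 79.24029345810102 78.86384300051719
ptr tip top [ 0.4679 -0.2328  0.02  ]
rack [ 0.5411 -0.0885] -9.390195354266801 -8.744131870658329 [np.float64(0.144760569196478), np.float64(0.04391830093053705), np.float64(0.14551653456404828), np.float64(0.045565844090744725)]
block sc [ 0.5496 -0.2868] -9.913469871652767 -11.000973922919314
```

>>> {"api": "play_rows", "payload": {
  "moves": [
    {"dx":14,"dy":24,"az":7},
    {"dx":14,"dy":24,"az":7},
    {"dx":14,"dy":24,"az":7},
    {"dx":14,"dy":24,"az":7},
    {"dx":14,"dy":24,"az":7},
    {"dx":14,"dy":24,"az":7},
    {"dx":14,"dy":24,"az":7},
    {"dx":14,"dy":24,"az":7},
    {"dx":14,"dy":24,"az":7},
    {"dx":14,"dy":24,"az":7},
    {"dx":14,"dy":24,"az":7},
    {"dx":14,"dy":24,"az":7},
    {"dx":14,"dy":24,"az":7},
    {"dx":14,"dy":24,"az":7},
    {"dx":14,"dy":24,"az":7},
    {"dx":14,"dy":24,"az":7},
    {"dx":14,"dy":24,"az":7},
    {"dx":14,"dy":24,"az":7},
    {"dx":14,"dy":24,"az":7},
    {"jaw":0}
  ]
}}

```text
invalid input
```

>>> {"api": "play_rows", "payload": {
  "moves": [
    {"dx":14,"dy":24,"dz":0,"ax":0,"ay":0,"az":7,"jaw":0},
    {"dx":14,"dy":24,"dz":0,"ax":0,"ay":0,"az":7,"jaw":0},
    {"dx":14,"dy":24,"dz":0,"ax":0,"ay":0,"az":7,"jaw":0},
    {"dx":14,"dy":24,"dz":0,"ax":0,"ay":0,"az":7,"jaw":0},
    {"dx":14,"dy":24,"dz":0,"ax":0,"ay":0,"az":7,"jaw":0},
    {"dx":14,"dy":24,"dz":0,"ax":0,"ay":0,"az":7,"jaw":0},
    {"dx":14,"dy":24,"dz":0,"ax":0,"ay":0,"az":7,"jaw":0},
    {"dx":14,"dy":24,"dz":0,"ax":0,"ay":0,"az":7,"jaw":0},
    {"dx":14,"dy":24,"dz":0,"ax":0,"ay":0,"az":7,"jaw":0},
    {"dx":14,"dy":24,"dz":0,"ax":0,"ay":0,"az":7,"jaw":0},
    {"dx":14,"dy":24,"dz":0,"ax":0,"ay":0,"az":7,"jaw":0},
    {"dx":14,"dy":24,"dz":0,"ax":0,"ay":0,"az":7,"jaw":0},
    {"dx":14,"dy":24,"dz":0,"ax":0,"ay":0,"az":7,"jaw":0},
    {"dx":14,"dy":24,"dz":0,"ax":0,"ay":0,"az":7,"jaw":0},
    {"dx":14,"dy":24,"dz":0,"ax":0,"ay":0,"az":7,"jaw":0},
    {"dx":14,"dy":24,"dz":0,"ax":0,"ay":0,"az":7,"jaw":0},
    {"dx":14,"dy":24,"dz":0,"ax":0,"ay":0,"az":7,"jaw":0},
    {"dx":14,"dy":24,"dz":0,"ax":0,"ay":0,"az":7,"jaw":0},
    {"dx":14,"dy":24,"dz":0,"ax":0,"ay":0,"az":7,"jaw":0},
    {"dx":0,"dy":0,"dz":0,"ax":0,"ay":0,"az":0,"jaw":0}
  ]
}}

```text
time: 1.87
position: [0.5149, -0.1146, 0.2312]
ee_rot: [[-0.919, 0.394, 0.001], [0.394, 0.919, 0.002], [-0.0, 0.002, -1.0]]
contact_force: [-1.0, 0.1, -0.2]
width: 1.003
finger_force: 0.0
```

>>> {"api": "play_rows", "payload": {
  "moves": [
    {"dx":13,"dy":13,"dz":0,"ax":0,"ay":0,"az":7,"jaw":0},
    {"dx":13,"dy":13,"dz":0,"ax":0,"ay":0,"az":7,"jaw":0},
    {"dx":0,"dy":0,"dz":-20,"ax":0,"ay":0,"az":0,"jaw":0},
    {"dx":0,"dy":0,"dz":-20,"ax":0,"ay":0,"az":0,"jaw":0},
    {"dx":0,"dy":0,"dz":-20,"ax":0,"ay":0,"az":0,"jaw":0},
    {"dx":0,"dy":0,"dz":-20,"ax":0,"ay":0,"az":0,"jaw":0},
    {"dx":0,"dy":0,"dz":-20,"ax":0,"ay":0,"az":0,"jaw":0},
    {"dx":0,"dy":0,"dz":-20,"ax":0,"ay":0,"az":0,"jaw":0},
    {"dx":0,"dy":0,"dz":-20,"ax":0,"ay":0,"az":0,"jaw":0},
    {"dx":0,"dy":0,"dz":-20,"ax":0,"ay":0,"az":0,"jaw":0},
    {"dx":0,"dy":0,"dz":-20,"ax":0,"ay":0,"az":0,"jaw":0},
    {"dx":0,"dy":0,"dz":-20,"ax":0,"ay":0,"az":0,"jaw":0},
    {"dx":0,"dy":0,"dz":-8,"ax":0,"ay":0,"az":0,"jaw":0},
    {"dx":0,"dy":0,"dz":0,"ax":0,"ay":0,"az":0,"jaw":0},
    {"dx":0,"dy":0,"dz":0,"ax":0,"ay":0,"az":0,"jaw":0}
  ]
}}

```text
time: 3.12
position: [0.539, -0.0923, 0.0233]
ee_rot: [[-0.986, 0.169, -0.001], [0.169, 0.986, 0.0], [0.001, -0.0, -1.0]]
contact_force: [0.9, 0.1, -0.2]
width: 1.0
finger_force: 0.0
```

```bash
python3 - <<'E'
from h import *
import cv2
C=cams(); p=robot.read_state()["position"]; print(p)
a=C["scene"]["pixels"][150:250,180:320]; b=C["top"]["pixels"][170:270,210:300]
a=cv2.resize(a,None,fx=4,fy=4,interpolation=2); b=cv2.resize(b,None,fx=4,fy=4,interpolation=2)
cv2.imwrite("pics/g1.png",cv2.cvtColor(a,4)); print([pix(C[n],p) for n in C])
E
```

```text
[ 0.54048508 -0.0925466   0.02464016]
[(np.float64(241.23932059238956), np.float64(207.20064957305567)), (np.float64(258.6890851387855), np.float64(217.84740295805565))]
```

View pics/g1.png

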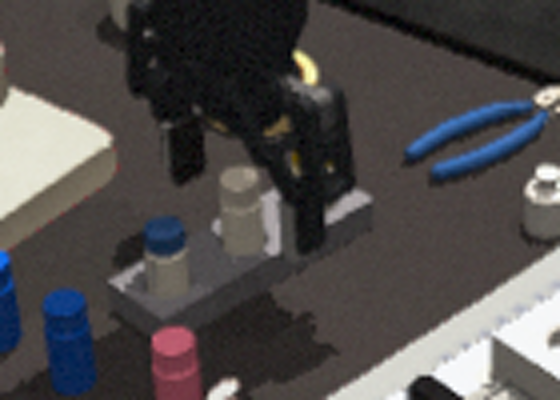

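The fingers straddle the white vial at crop (240,210), and its neighbours are clear. I'll nudge by a millimetre or two and close gently.

>>> {"api": "play_rows", "payload": {
  "moves": [
    {"dx":1,"dy":2,"dz":-1,"ax":0,"ay":0,"az":0,"jaw":0.4},
    {"dx":0,"dy":0,"dz":0,"ax":0,"ay":0,"az":0,"jaw":1},
    {"dx":0,"dy":0,"dz":0,"ax":0,"ay":0,"az":0,"jaw":1},
    {"dx":0,"dy":0,"dz":0,"ax":0,"ay":0,"az":0,"jaw":1},
    {"dx":0,"dy":0,"dz":0,"ax":0,"ay":0,"az":0,"jaw":1},
    {"dx":0,"dy":0,"dz":0,"ax":0,"ay":0,"az":0,"jaw":1},
    {"dx":0,"dy":0,"dz":0,"ax":0,"ay":0,"az":0,"jaw":1},
    {"dx":0,"dy":0,"dz":0,"ax":0,"ay":0,"az":0,"jaw":1},
    {"dx":0,"dy":0,"dz":0,"ax":0,"ay":0,"az":0,"jaw":1},
    {"dx":0,"dy":0,"dz":0,"ax":0,"ay":0,"az":0,"jaw":1},
    {"dx":0,"dy":0,"dz":0,"ax":0,"ay":0,"az":0,"jaw":1},
    {"dx":0,"dy":0,"dz":0,"ax":0,"ay":0,"az":0,"jaw":1}
  ],
  "squeeze": 25
}}

```text
time: 4.22
position: [0.5405, -0.0899, 0.0225]
ee_rot: [[-0.986, 0.168, 0.0], [0.168, 0.986, 0.0], [-0.0, 0.0, -1.0]]
contact_force: [-0.3, 0.6, 4.3]
width: 0.244
finger_force: 26.7
```

>>> {"api": "play_rows", "payload": {
  "moves": [
    {"dx":0,"dy":0,"dz":6,"ax":0,"ay":0,"az":0,"jaw":1},
    {"dx":0,"dy":0,"dz":12,"ax":0,"ay":0,"az":0,"jaw":1},
    {"dx":0,"dy":0,"dz":17,"ax":0,"ay":0,"az":0,"jaw":1},
    {"dx":0,"dy":0,"dz":18,"ax":0,"ay":0,"az":0,"jaw":1},
    {"dx":0,"dy":0,"dz":17,"ax":0,"ay":0,"az":0,"jaw":1},
    {"dx":1,"dy":-10,"dz":0,"ax":0,"ay":0,"az":0,"jaw":1},
    {"dx":1,"dy":-20,"dz":0,"ax":0,"ay":0,"az":0,"jaw":1},
    {"dx":2,"dy":-25,"dz":0,"ax":0,"ay":0,"az":0,"jaw":1},
    {"dx":2,"dy":-30,"dz":0,"ax":0,"ay":0,"az":-1,"jaw":1},
    {"dx":2,"dy":-30,"dz":0,"ax":0,"ay":0,"az":0,"jaw":1},
    {"dx":2,"dy":-30,"dz":0,"ax":0,"ay":0,"az":0,"jaw":1},
    {"dx":1,"dy":-25,"dz":0,"ax":0,"ay":0,"az":0,"jaw":1},
    {"dx":1,"dy":-15,"dz":0,"ax":0,"ay":0,"az":0,"jaw":1},
    {"dx":0,"dy":-10,"dz":0,"ax":0,"ay":0,"az":0,"jaw":1},
    {"dx":0,"dy":0,"dz":0,"ax":0,"ay":0,"az":0,"jaw":1},
    {"dx":0,"dy":0,"dz":0,"ax":0,"ay":0,"az":0,"jaw":1}
  ]
}}

```text
time: 5.55
position: [0.5517, -0.2845, 0.0917]
ee_rot: [[-0.983, 0.186, -0.001], [0.186, 0.983, 0.001], [0.001, 0.001, -1.0]]
contact_force: [-0.2, 0.7, -0.8]
width: 0.238
finger_force: 26.4
```

```bash
python3 - <<'E'
from h import *
import cv2
C=cams(); s=robot.read_state(); print(s["position"],s["width"],s["contact_force"])
a=C["scene"]["pixels"][150:290,220:400]
a=cv2.resize(a,None,fx=4,fy=4,interpolation=2)
cv2.imwrite("pics/g2.png",cv2.cvtColor(a,4))
E
```

```text
[ 0.55181641 -0.28351009  0.09192339] 0.24178569885560133 [ 0.89705752 -0.04377392 -0.75731924]
```

View pics/g2.png

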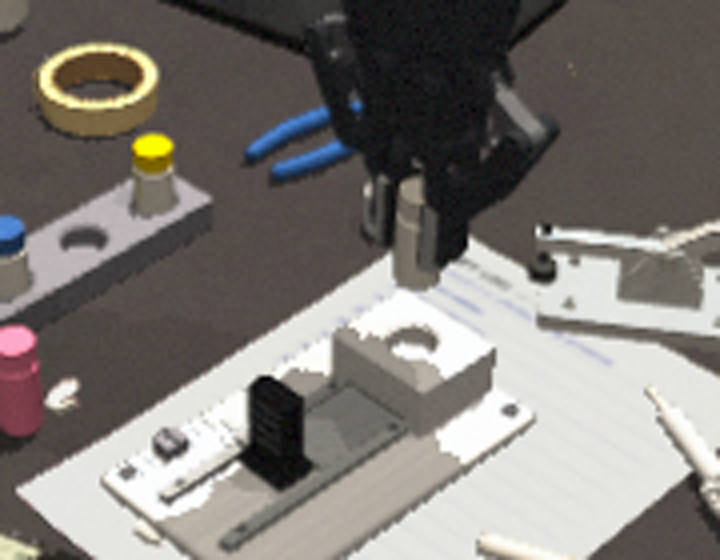

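The vial hangs upright with its foot at about crop (416,276), above the well at (412,343). I'll compare the foot with the well through the same camera.

```bash
python3 - <<'E'
from h import *
c=viewer.read_camera("scene"); f=lambda x,y:(220+(x+.5)/4-.5,150+(y+.5)/4-.5)
print(atz(c,*f(416,276),.0755), atz(c,*f(412,343),.038), robot.read_state()["position"])
E
```

```text
[ 0.55256964 -0.28419242  0.0755    ] [ 0.54937472 -0.28577567  0.038     ] [ 0.55193343 -0.28345418  0.09206181]
```

>>> {"api": "play_rows", "payload": {
  "moves": [
    {"dx":-0.5,"dy":0,"dz":-10,"ax":0,"ay":0,"az":0,"jaw":1},
    {"dx":0,"dy":0,"dz":-12,"ax":0,"ay":0,"az":0,"jaw":1},
    {"dx":0,"dy":0,"dz":-10,"ax":0,"ay":0,"az":0,"jaw":1},
    {"dx":0,"dy":0,"dz":-4,"ax":0,"ay":0,"az":0,"jaw":1},
    {"dx":0,"dy":0,"dz":-2,"ax":0,"ay":0,"az":0,"jaw":1},
    {"dx":0,"dy":0,"dz":-1,"ax":0,"ay":0,"az":0,"jaw":1},
    {"dx":0,"dy":0,"dz":-1,"ax":0,"ay":0,"az":0,"jaw":1},
    {"dx":0,"dy":0,"dz":0,"ax":0,"ay":0,"az":0,"jaw":1},
    {"dx":0,"dy":0,"dz":0,"ax":0,"ay":0,"az":0,"jaw":1}
  ]
}}

```text
time: 6.45
position: [0.552, -0.2852, 0.0526]
ee_rot: [[-0.983, 0.186, 0.001], [0.186, 0.983, -0.0], [-0.001, -0.0, -1.0]]
contact_force: [-0.4, -0.4, -1.1]
width: 0.242
finger_force: 26.4
```

>>> {"api": "play_rows", "payload": {
  "moves": [
    {"dx":0,"dy":0,"dz":-1,"ax":0,"ay":0,"az":0,"jaw":1},
    {"dx":0,"dy":0,"dz":-1,"ax":0,"ay":0,"az":0,"jaw":1},
    {"dx":0,"dy":0,"dz":-1,"ax":0,"ay":0,"az":0,"jaw":1},
    {"dx":0,"dy":0,"dz":-1,"ax":0,"ay":0,"az":0,"jaw":1},
    {"dx":0,"dy":0,"dz":0,"ax":0,"ay":0,"az":0,"jaw":1},
    {"dx":0,"dy":0,"dz":0,"ax":0,"ay":0,"az":0,"jaw":1}
  ]
}}

```text
time: 6.95
position: [0.5517, -0.285, 0.0482]
ee_rot: [[-0.983, 0.186, -0.0], [0.186, 0.983, 0.0], [0.0, 0.0, -1.0]]
contact_force: [-0.1, 0.4, 0.4]
width: 0.24
finger_force: 26.4
```

>>> {"api": "play_rows", "payload": {
  "moves": [
    {"dx":0,"dy":0,"dz":-1,"ax":0,"ay":0,"az":0,"jaw":1},
    {"dx":0,"dy":0,"dz":-1,"ax":0,"ay":0,"az":0,"jaw":1},
    {"dx":0,"dy":0,"dz":-1,"ax":0,"ay":0,"az":0,"jaw":1},
    {"dx":0,"dy":0,"dz":-1,"ax":0,"ay":0,"az":0,"jaw":1},
    {"dx":0,"dy":0,"dz":-1,"ax":0,"ay":0,"az":0,"jaw":1},
    {"dx":0,"dy":0,"dz":0,"ax":0,"ay":0,"az":0,"jaw":1},
    {"dx":0,"dy":0,"dz":0,"ax":0,"ay":0,"az":0,"jaw":1}
  ]
}}

```text
time: 7.53
position: [0.5517, -0.2849, 0.0432]
ee_rot: [[-0.983, 0.186, -0.0], [0.186, 0.983, 0.0], [0.0, 0.0, -1.0]]
contact_force: [-0.5, 0.4, 0.3]
width: 0.242
finger_force: 26.4
```

>>> {"api": "play_rows", "payload": {
  "moves": [
    {"dx":0,"dy":0,"dz":-0.7,"ax":0,"ay":0,"az":0,"jaw":1},
    {"dx":0,"dy":0,"dz":0,"ax":0,"ay":0,"az":0,"jaw":1},
    {"dx":0,"dy":0,"dz":0,"ax":0,"ay":0,"az":0,"jaw":0.5},
    {"dx":0,"dy":0,"dz":0,"ax":0,"ay":0,"az":0,"jaw":0.3},
    {"dx":0,"dy":0,"dz":0,"ax":0,"ay":0,"az":0,"jaw":0.2},
    {"dx":0,"dy":0,"dz":0,"ax":0,"ay":0,"az":0,"jaw":0.2},
    {"dx":0,"dy":0,"dz":0,"ax":0,"ay":0,"az":0,"jaw":0.2},
    {"dx":0,"dy":0,"dz":0,"ax":0,"ay":0,"az":0,"jaw":0.2},
    {"dx":0,"dy":0,"dz":0,"ax":0,"ay":0,"az":0,"jaw":0.2},
    {"dx":0,"dy":0,"dz":10,"ax":0,"ay":0,"az":0,"jaw":0.2},
    {"dx":0,"dy":0,"dz":20,"ax":0,"ay":0,"az":0,"jaw":0.2},
    {"dx":0,"dy":0,"dz":20,"ax":0,"ay":0,"az":0,"jaw":0.2},
    {"dx":0,"dy":0,"dz":20,"ax":0,"ay":0,"az":0,"jaw":0.2},
    {"dx":0,"dy":0,"dz":0,"ax":0,"ay":0,"az":0,"jaw":0.2},
    {"dx":0,"dy":0,"dz":0,"ax":0,"ay":0,"az":0,"jaw":0.2}
  ]
}}

```text
time: 8.78
position: [0.5532, -0.2859, 0.1149]
ee_rot: [[-0.983, 0.186, 0.004], [0.186, 0.983, -0.002], [-0.004, -0.002, -1.0]]
contact_force: [-0.2, 0.6, 0.5]
width: 0.8
finger_force: 0.0
```

```bash
python3 - <<'E'
from h import *
import cv2
C=cams(); s=robot.read_state(); print(s["position"],s["width"],s["contact_force"])
a=C["scene"]["pixels"][150:290,220:400]
a=cv2.resize(a,None,fx=4,fy=4,interpolation=2)
cv2.imwrite("pics/g3.png",cv2.cvtColor(a,4))
E
```

```text
[ 0.55129013 -0.28469173  0.11217868] 0.7995607433845024 [-0.52403176  0.63284747  0.15787939]
```

View pics/g3.png

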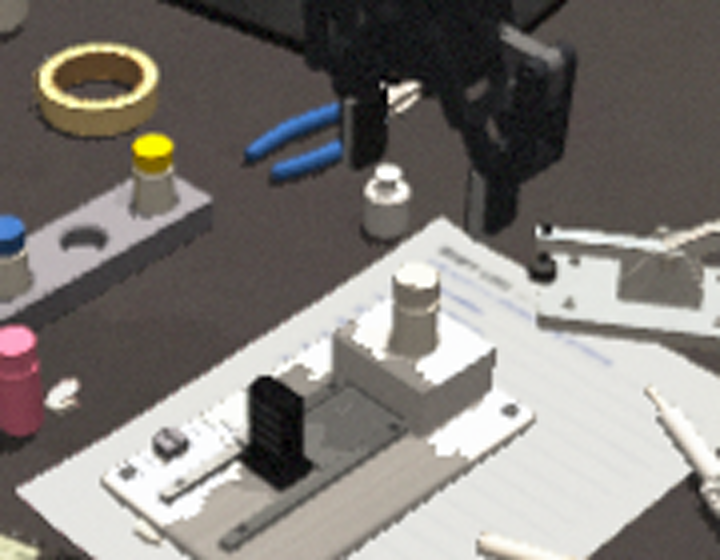

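The vial stands upright in the well, with its cap at crop (416,275). The shutter is still closed, grip at (275,430). Next I'll move to the grip.

>>> {"api": "play_rows", "payload": {
  "moves": [
    {"dx":-15,"dy":3,"dz":0,"ax":0,"ay":0,"az":0,"jaw":0.2},
    {"dx":-20,"dy":4,"dz":0,"ax":0,"ay":0,"az":0,"jaw":0.2},
    {"dx":-20,"dy":4,"dz":0,"ax":0,"ay":0,"az":0,"jaw":0.2},
    {"dx":-20,"dy":4,"dz":0,"ax":0,"ay":0,"az":0,"jaw":0.2},
    {"dx":-13,"dy":2,"dz":0,"ax":0,"ay":0,"az":0,"jaw":0.2},
    {"dx":0,"dy":0,"dz":-15,"ax":0,"ay":0,"az":0,"jaw":0.2},
    {"dx":0,"dy":0,"dz":-20,"ax":0,"ay":0,"az":0,"jaw":0.2},
    {"dx":0,"dy":0,"dz":-20,"ax":0,"ay":0,"az":0,"jaw":0.2},
    {"dx":0,"dy":0,"dz":-15,"ax":0,"ay":0,"az":0,"jaw":0.2},
    {"dx":0,"dy":0,"dz":-13,"ax":0,"ay":0,"az":0,"jaw":0.2},
    {"dx":0,"dy":0,"dz":0,"ax":0,"ay":0,"az":0,"jaw":0.2},
    {"dx":0,"dy":0,"dz":0,"ax":0,"ay":0,"az":0,"jaw":0.2},
    {"dx":0,"dy":0,"dz":0,"ax":0,"ay":0,"az":0,"jaw":0.2}
  ]
}}

```text
time: 9.97
position: [0.4637, -0.2679, 0.0296]
ee_rot: [[-0.983, 0.186, -0.0], [0.186, 0.983, 0.0], [0.001, 0.0, -1.0]]
contact_force: [0.3, 0.4, 0.6]
width: 0.798
finger_force: 0.0
```

>>> {"api": "play_rows", "payload": {
  "moves": [
    {"dx":0,"dy":0,"dz":0,"ax":0,"ay":0,"az":0,"jaw":0.5},
    {"dx":0,"dy":0,"dz":0,"ax":0,"ay":0,"az":0,"jaw":1},
    {"dx":0,"dy":0,"dz":0,"ax":0,"ay":0,"az":0,"jaw":1},
    {"dx":0,"dy":0,"dz":0,"ax":0,"ay":0,"az":0,"jaw":1},
    {"dx":0,"dy":0,"dz":0,"ax":0,"ay":0,"az":0,"jaw":1},
    {"dx":0,"dy":0,"dz":0,"ax":0,"ay":0,"az":0,"jaw":1},
    {"dx":0,"dy":0,"dz":0,"ax":0,"ay":0,"az":0,"jaw":1},
    {"dx":0,"dy":0,"dz":0,"ax":0,"ay":0,"az":0,"jaw":1},
    {"dx":0,"dy":0,"dz":0,"ax":0,"ay":0,"az":0,"jaw":1}
  ],
  "squeeze": 25
}}

```text
time: 10.72
position: [0.4646, -0.2673, 0.0306]
ee_rot: [[-0.983, 0.185, 0.002], [0.185, 0.983, 0.001], [-0.002, 0.002, -1.0]]
contact_force: [0.2, 4.4, 5.8]
width: 0.299
finger_force: 27.1
```

Holding the grip: opening is about 25.4 mm against the expected 26 mm. Now a firmer squeeze and the pull.

>>> {"api": "play_rows", "payload": {
  "moves": [
    {"dx":0,"dy":0,"dz":0,"ax":0,"ay":0,"az":0,"jaw":1},
    {"dx":0,"dy":0,"dz":0,"ax":0,"ay":0,"az":0,"jaw":1},
    {"dx":0,"dy":0,"dz":0,"ax":0,"ay":0,"az":0,"jaw":1},
    {"dx":-1,"dy":0.2,"dz":0,"ax":0,"ay":0,"az":0,"jaw":1},
    {"dx":-2,"dy":0.4,"dz":0,"ax":0,"ay":0,"az":0,"jaw":1},
    {"dx":-3,"dy":0.6,"dz":0,"ax":0,"ay":0,"az":0,"jaw":1},
    {"dx":-4,"dy":0.8,"dz":0,"ax":0,"ay":0,"az":0,"jaw":1},
    {"dx":-4,"dy":0.8,"dz":0,"ax":0,"ay":0,"az":0,"jaw":1},
    {"dx":-4,"dy":0.7,"dz":0,"ax":0,"ay":0,"az":0,"jaw":1},
    {"dx":-3,"dy":0.6,"dz":0,"ax":0,"ay":0,"az":0,"jaw":1},
    {"dx":-2,"dy":0.4,"dz":0,"ax":0,"ay":0,"az":0,"jaw":1},
    {"dx":-0.5,"dy":0.1,"dz":0,"ax":0,"ay":0,"az":0,"jaw":1},
    {"dx":0,"dy":0,"dz":0,"ax":0,"ay":0,"az":0,"jaw":1},
    {"dx":0,"dy":0,"dz":0,"ax":0,"ay":0,"az":0,"jaw":1},
    {"dx":0,"dy":0,"dz":0,"ax":0,"ay":0,"az":0,"jaw":1}
  ],
  "squeeze": 70
}}

```text
time: 11.97
position: [0.4435, -0.2633, 0.0307]
ee_rot: [[-0.983, 0.185, 0.007], [0.185, 0.983, 0.001], [-0.007, 0.002, -1.0]]
contact_force: [6.4, 4.3, 0.8]
width: 0.292
finger_force: 68.6
```

```bash
python3 - <<'E'
from h import *
import cv2
C=cams(); s=robot.read_state(); print(s["position"],s["width"],s["contact_force"])
a=C["scene"]["pixels"][215:285,230:320]; b=C["top"]["pixels"][190:280,290:360]
a=cv2.resize(a,(450,350),interpolation=2); b=cv2.resize(b,(350,450),interpolation=2)
o=np.zeros((450,800,3),np.uint8); o[:350,:450]=a; o[:,450:]=b
cv2.imwrite("pics/g4.png",cv2.cvtColor(o,4))
E
```

```text
[ 0.44355537 -0.26333217  0.03072555] 0.29023899386342294 [7.2124023  2.87089474 0.55088943]
```

View pics/g4.png

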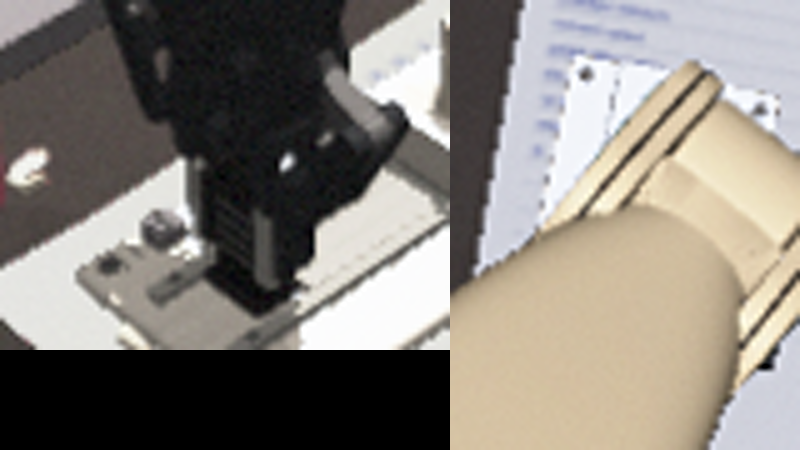

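In the scene view the index block is at crop (160,225), and the arm blocks the top view. The pointer lies in the white spot just right of the block. I'll make one enlarged composite of the start pictures and the present one.

```bash
python3 - <<'E'
from h import *
import cv2
C=viewer.read_camera("scene"); n=cv2.cvtColor(C["pixels"],4)
s=cv2.imread("pics/scene0.png"); t=cv2.imread("pics/top0.png")
r=lambda i,w,h:cv2.resize(i,(w,h),interpolation=2)
o=np.zeros((600,800,3),np.uint8)
o[:300,:400]=r(s[245:275,250:290],400,300)
o[300:,:400]=r(n[245:275,250:290],400,300)
o[:480,400:]=r(t[235:265,300:325],400,480)
cv2.imwrite("pics/g5.png",o)
E
```

```text
(no output)
```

View pics/g5.png

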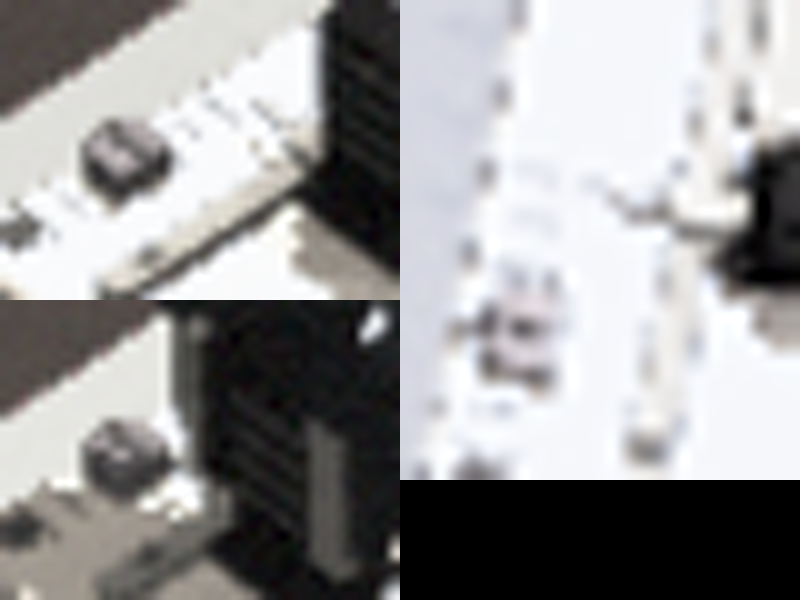

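```bash
python3 - <<'E'
from h import *
np.set_printoptions(precision=4,suppress=True)
C=cams(); a=np.radians(-10.9); u=np.array([np.cos(a),np.sin(a)]); v=np.array([-u[1],u[0]])
P=lambda x,y:(300+(x+.5)/16-.5,235+(y+.5)/16-.5)
Q=lambda x,y:(250+(x+.5)/10-.5,245+(y+.5)/10-.5)
for n,w,i in(("top",atz(C["top"],*T(555,190),.038),atz(C["top"],*P(520,326),.02)),("top2",np.array([.5532,-.2836,0]),atz(C["top"],*P(520,326),.02)),("scene",np.array([.5496,-.2868,0]),atz(C["scene"],*Q(122,150),.02)),("scene2",atz(C["scene"],*S(494,262),.038),atz(C["scene"],*Q(122,150),.02))):
    d=(i-w)[:2]; print(n,"travel",-d@u-.09,"lat",d@v)
for y in(182,190,200): 
    d=(atz(C["top"],*P(520,326),.02)-atz(C["top"],*P(595,y),.02))[:2]; print("ptr->mark",-d@u,d@v)
# predicted pointer in scene panel for travels, using camera-frame well
w=np.array([.5496,-.2868]); 
for t in(0,.022,.025):
  for L in(.013,.035):
    p=w-(.09+t)*u+L*v; q=pix(C["scene"],[*p,.02]); print(t,L,[(q[0]+.5-250)*10,(q[1]+.5-245)*10])
E
```

```text
top travel 0.011783107236525814 lat -0.017309095532668347
top2 travel 0.011957972917849016 lat -0.01670737202577022
scene travel 0.02574541085410073 lat 0.044181460820022236
scene2 travel 0.026543963634797746 lat 0.043357922205091784
ptr->mark 0.024957812274094635 0.007200308925953896
ptr->mark 0.023705434659448497 0.007444914481501562
ptr->mark 0.022140594596183342 0.007750547996937994
0 0.013 [np.float64(340.327066008752), np.float64(169.65857872339143)]
0 0.035 [np.float64(259.59086447457537), np.float64(110.3792157287512)]
0.022 0.013 [np.float64(251.25733858617423), np.float64(226.6447579553352)]
0.022 0.035 [np.float64(170.76583592683505), np.float64(165.89307710078685)]
0.025 0.013 [np.float64(238.9452502251163), np.float64(234.52194467595973)]
0.025 0.035 [np.float64(158.4898133420944), np.float64(173.56534500895918)]
```

>>> {"api": "play_rows", "payload": {
  "moves": [
    {"dx":-1,"dy":0.2,"dz":0,"ax":0,"ay":0,"az":0,"jaw":1},
    {"dx":-1,"dy":0.2,"dz":0,"ax":0,"ay":0,"az":0,"jaw":1},
    {"dx":-1,"dy":0.2,"dz":0,"ax":0,"ay":0,"az":0,"jaw":1},
    {"dx":0,"dy":0,"dz":0,"ax":0,"ay":0,"az":0,"jaw":1},
    {"dx":0,"dy":0,"dz":0,"ax":0,"ay":0,"az":0,"jaw":1},
    {"dx":0,"dy":0,"dz":0,"ax":0,"ay":0,"az":0,"jaw":1}
  ]
}}

```text
time: 12.72
position: [0.4407, -0.2628, 0.0307]
ee_rot: [[-0.983, 0.185, 0.007], [0.185, 0.983, 0.001], [-0.007, 0.002, -1.0]]
contact_force: [7.2, 4.7, 0.4]
width: 0.294
finger_force: 68.6
```

```bash
python3 - <<'E'
from h import *
import cv2
fr=[];ps=[]
for i in range(8): 
    fr.append(viewer.read_camera("scene")["pixels"].astype(float)); ps.append(robot.read_state()["position"])
print(np.mean(ps,0),robot.read_state()["contact_force"],robot.read_state()["finger_force"])
n=cv2.cvtColor(np.mean(fr,0).astype(np.uint8),4)[235:285,235:295]
n=cv2.resize(n,(720,600),interpolation=2)
n=(255*(n/255.)**1.8).astype(np.uint8)
cv2.imwrite("pics/g6.png",n)
E
```

```text
[ 0.44068167 -0.26278634  0.03072292] [6.85545797 4.28455292 0.18154144] 68.6292815208435
```

View pics/g6.png

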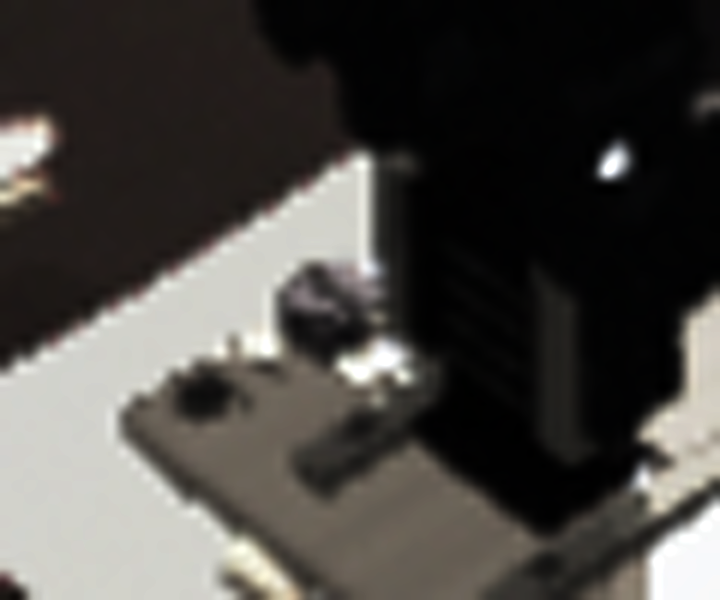

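The block sits at crop (325,300), and the pointer trace just right of it at about (375,318) is nearly level with the ridge. By TCP travel it is at about 24 mm, and the mark estimates run from 24 to 25.7 mm. I'll add 0.8 mm and hold.

>>> {"api": "play_rows", "payload": {
  "moves": [
    {"dx":-0.8,"dy":0.2,"dz":0,"ax":0,"ay":0,"az":0,"jaw":1},
    {"dx":0,"dy":0,"dz":0,"ax":0,"ay":0,"az":0,"jaw":1},
    {"dx":0,"dy":0,"dz":0,"ax":0,"ay":0,"az":0,"jaw":1},
    {"dx":0,"dy":0,"dz":0,"ax":0,"ay":0,"az":0,"jaw":1},
    {"dx":0,"dy":0,"dz":0,"ax":0,"ay":0,"az":0,"jaw":1},
    {"dx":0,"dy":0,"dz":0,"ax":0,"ay":0,"az":0,"jaw":1},
    {"dx":0,"dy":0,"dz":0,"ax":0,"ay":0,"az":0,"jaw":1},
    {"dx":0,"dy":0,"dz":0,"ax":0,"ay":0,"az":0,"jaw":1},
    {"dx":0,"dy":0,"dz":0,"ax":0,"ay":0,"az":0,"jaw":1},
    {"dx":0,"dy":0,"dz":0,"ax":0,"ay":0,"az":0,"jaw":1},
    {"dx":0,"dy":0,"dz":0,"ax":0,"ay":0,"az":0,"jaw":1},
    {"dx":0,"dy":0,"dz":0,"ax":0,"ay":0,"az":0,"jaw":1},
    {"dx":0,"dy":0,"dz":0,"ax":0,"ay":0,"az":0,"jaw":1},
    {"dx":0,"dy":0,"dz":0,"ax":0,"ay":0,"az":0,"jaw":1},
    {"dx":0,"dy":0,"dz":0,"ax":0,"ay":0,"az":0,"jaw":1},
    {"dx":0,"dy":0,"dz":0,"ax":0,"ay":0,"az":0,"jaw":1},
    {"dx":0,"dy":0,"dz":0,"ax":0,"ay":0,"az":0,"jaw":1},
    {"dx":0,"dy":0,"dz":0,"ax":0,"ay":0,"az":0,"jaw":1},
    {"dx":0,"dy":0,"dz":0,"ax":0,"ay":0,"az":0,"jaw":1},
    {"dx":0,"dy":0,"dz":0,"ax":0,"ay":0,"az":0,"jaw":1}
  ]
}}

```text
time: 14.78
position: [0.44, -0.2626, 0.0307]
ee_rot: [[-0.983, 0.185, 0.007], [0.185, 0.983, 0.001], [-0.007, 0.002, -1.0]]
contact_force: [7.2, 3.4, 0.1]
width: 0.284
finger_force: 68.7
```

>>> {"api": "play_rows", "payload": {
  "moves": [
    {"dx":0,"dy":0,"dz":0,"ax":0,"ay":0,"az":0,"jaw":1},
    {"dx":0,"dy":0,"dz":0,"ax":0,"ay":0,"az":0,"jaw":1},
    {"dx":0,"dy":0,"dz":0,"ax":0,"ay":0,"az":0,"jaw":1},
    {"dx":0,"dy":0,"dz":0,"ax":0,"ay":0,"az":0,"jaw":1},
    {"dx":0,"dy":0,"dz":0,"ax":0,"ay":0,"az":0,"jaw":1},
    {"dx":0,"dy":0,"dz":0,"ax":0,"ay":0,"az":0,"jaw":1},
    {"dx":0,"dy":0,"dz":0,"ax":0,"ay":0,"az":0,"jaw":1},
    {"dx":0,"dy":0,"dz":0,"ax":0,"ay":0,"az":0,"jaw":1},
    {"dx":0,"dy":0,"dz":0,"ax":0,"ay":0,"az":0,"jaw":1},
    {"dx":0,"dy":0,"dz":0,"ax":0,"ay":0,"az":0,"jaw":1},
    {"dx":0,"dy":0,"dz":0,"ax":0,"ay":0,"az":0,"jaw":1},
    {"dx":0,"dy":0,"dz":0,"ax":0,"ay":0,"az":0,"jaw":1}
  ]
}}

```text
time: 15.78
position: [0.44, -0.2627, 0.0307]
ee_rot: [[-0.983, 0.185, 0.007], [0.185, 0.983, 0.001], [-0.007, 0.002, -1.0]]
contact_force: [7.1, 3.1, 1.1]
width: 0.296
finger_force: 68.7
```

```bash
python3 -c "
from rig import robot
s=robot.read_state(); print(s['time'],s['position'],s['contact_force'],s['finger_force']); print(robot.job_done())"
```

```text
15.7833 [ 0.43995295 -0.26265416  0.03069008] [7.11610111 3.08527434 1.14009818] 68.6561107635498
the job is handed in; nothing more can be done
None
```

I handed the job in at 15.8 s with the white vial standing in the well and let go, and the gripper still holding the shutter at about 24.6 mm; I put the mark at 24–25.7 mm, though the pointer was too blurred in the camera to confirm by eye, and no verdict came back.

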